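# Walk a plaster mould round to the stop rail

### The arm

A 7-joint arm with a two-finger parallel gripper is mounted at the origin on the work surface. World frame = base frame: x ahead of the robot, y to its left, z up, the work surface at z = 0. Lengths are in mm, angles in rad, forces in N, time in s.
With the tool pointing down it reaches from about 350 to 900 mm from the base axis. Payload 7.2 kg.
Tool frame: the origin (TCP) lies at the very end of the fingers, on their centre line; the grasp point (between the pads) lies 19 mm behind it; z points along the fingers, y is the direction in which the jaws open and shut (so a half turn about z gives the same grasp; the last joint's range is limited). The gripper opens to 88 mm and grips with 3 to 60 N. Pads are 20 mm wide; open, the fingers measure 115 mm over their backs; the gripper's body (75 mm by 178 mm) begins 61 mm behind the grasp point.
Start: joints at [1.037, 0.411, -0.013, 1.596, 0.006, 1.134, -0.082], TCP at [280.7, -558.423, 222.653] pointing down, gripper open.
Joint ranges: [-2.95, 2.95], [-0.29, 1.99], [-1.47, 1.44], [0.14, 2.54], [-1.03, 4.17], [0.13, 1.85], [-2.86, 2.86]. Speed limits (rad/s): [2.39, 2.39, 3.01, 3.01, 3.14, 3.14, 3.14].

### API

Orientations are given as a rotation vector (axis times angle).
In Python, from bench import sense, snapshot, camera_info, close_job, search_frame gives the robot as it stands.
- The arm moves only by the tool servo_tool, never from a script. Its argument "motion" is a list of rows, each a list of 6 numbers: the shift along the tool's x, y, z each as a share of 20 cm, from -1 to 1, then the turn, a rotation vector about the tool's x, y, z each as a share of 180 degrees, from -1 to 1. A call has exactly 8 rows; each row is the pose to reach, as a shift and turn from the pose commanded when the call began, along the tool's axes at that moment, turning the shorter way round; what a row does not reach only later rows make up. A row lasts 1/12 s, in which the tool goes at most 41.7 mm and 7.16 degrees, less where a joint would pass 70% of its speed; a pose out of reach is approached as far as the arm can. A call with a number of a shift or a turn outside -1 to 1 is refused whole. A call with a gripper value outside its range is refused whole. "grip" is the closure, from 0 (fully open) to 1 (shut), set as the call begins (left out, the last holds). The fingers move at their own pace and stop on an object; the grip force is fixed at half the most. Time passes only in rows, so rows that repeat a pose let the fingers close, or fill a call up. It gives the time, the measured TCP pose, the force and the opening at its end, in the units of the state.
- sense(): the state, without advancing time (a new reading comes with each control period).
- snapshot(name): name is "scene" or "top" or "wrist"; returns (picture, depth): 420x560x3 uint8, red, green, blue; 420x560 float32, mm along the optical axis (not along the pixel's ray), 0 where there is no reading.
- camera_info(name): a dict with "K" (3x3 intrinsics, pixels), "world_from_camera" (4x4, takes a point from camera to world coordinates); the wrist camera has in their place "tool_from_camera" (4x4, takes a point from camera to tool coordinates, whose origin is the TCP and whose axes are the flange's). Camera axes: x right, y up, looking along -z (the intrinsics and any distortion apply to the point x, -y, -z); pixel columns grow to the right and rows downward; lengths in mm; the calibration is good to about 2 mm. The wrist camera is an equidistant fisheye: a pixel r from the principal point sees the ray r / f radians off the axis. A picture is of the moment at which its call begins: read the wrist's pose just before it. camera_info takes no time and is no camera call.
- close_job(): hands the job in, once; it reports no verdict.
Trained networks look in the newest picture that a camera, given by its name, has taken for a name from the list of things; names that differ only in an ending like _2 or _b are one class to them, and where a whole thing is asked for, a point or a joint stands for the part that bears it (a point fixed in the world has none). Each returns a list of dicts, best first, with "p" (0 to 1); they miss things now and then, are a little off and sometimes report something else, mostly with a low value. They report only what shows in the picture. A call takes as long as a camera call. They do not tell look-alikes from the thing itself.
- search_frame(query, camera): "uv" ([column, row] in pixels, amid what is visible of it).
The state is a dict: "clock": time; "q": joint angles; "qd": joint speeds; "joint_torque": joint torques, N m; "position": TCP position; "tcp_rot": TCP orientation; "contact_force": force on the tool from outside, world axes, zero at the start; "moment": the same for the moment, N m; "finger_gap": opening from 0.0 (shut) to 1.0 (fully open).
Only numpy, scipy, OpenCV 4.12 (cv2) and the standard library are available. Lean on these libraries where they do the work, as an engineer would, in place of code of your own. Each camera call takes 0.05 s, during which the arm holds its last target.

### The job

Push the heavy plaster mould round by its corners with the fingertips, a bit at a time, until either of its long sides faces the wooden stop rail squarely, then push it home so that this long side lies flush against the rail and wholly between the rail's ends. Turn it square before it touches the rail, because a corner run into the rail chips. Only push the mould, never lift or tip it, and leave everything else on the bench where it stands.

Things in the scene. Friction and masses are not known exactly. Their poses are not given: they have to be found in the camera images.
- mould: closed two-part mould of white plaster, a plain block with a dark round pour hole and a parting line on top. 95 mm along its own x, 150 mm along its own y, 60 mm tall; origin at the centre of its underside. The two long (150 mm) sides look along its +x and -x and are equal: either may go to the rail. It weighs 0.7 to 1 kg, lies flat and slides on the bench with a push of roughly 6 to 13 N; it stops at once when the push ends. Too wide for a gripper.
- rail: straight wooden stop rail fixed to the bench beyond the mould, 420 mm long (along its own y), 32 mm thick, 40 mm tall. Origin at bench height in the middle of its working face (the face towards the mould); its +x points horizontally into the wood, away from the mould, so the mould lies on its -x side and is flush when its origin is at x = -47.5 mm in this frame. The rail does not give.
- jar: bystander: closed glaze jar, 60 mm across, 85 mm tall, standing off the rail's left end; origin at the centre of its underside
- beaker: bystander: terracotta beaker, 72 mm across, 80 mm tall, off the rail's right end; origin at the centre of its underside
- mug: bystander: white mug with a handle, 76 mm across, 85 mm tall, standing behind the rail; origin at the centre of its underside
- sanding_block: bystander: cork sanding block, 50 x 85 x 28 mm, on the left of the work area; origin at the centre of its underside
- brush: bystander: brush lying flat on the right of the work area; origin under its middle
- rib: bystander: flat dark wooden rib, 100 x 50 x 8 mm, lying flat to the right of the mould; origin at the centre of its underside
- press_weight: bystander: small turned steel weight with a knob, 48 mm across, 64 mm tall, behind the rail; origin at the centre of its underside
Mind the look-alikes: they are no part of the job. What is shaped like the mould but pink is not meant.

How it is judged (in metres and radians):
At the end, for the whole second after the job is handed in: A long side of the mould lies along the rail within 2.6 degrees, its middle within 4.5 mm of touching; the mould is flat on the bench, at rest, and does not stick out past either end of the rail (2 mm allowed) (angle between the y axis of mould and the y axis of rail, either way round below 0.045 rad and x of mould in the frame of rail between -0.052 and -0.044 m and y of mould in the frame of rail between -0.138 and 0.138 m and height (world z) of mould below 0.004 m and angle between mould's own z axis and vertical below 0.03 rad and linear speed of mould below 0.01 m/s).
It fails at once if the mould touches the rail while more than 12 degrees from square to it (contact force between mould and rail above 1 N and angle between the y axis of mould and the y axis of rail, either way round above 0.21 rad).
It fails at once if the mould is lifted more than 8 mm (height (world z) of mould above 0.008 m).
It fails at once if the mould is tipped more than 7 degrees (angle between mould's own z axis and vertical above 0.12 rad).
It fails at once if a bystander is moved more than 15 mm (distance of any of jar, beaker, mug, sanding_block, brush, rib, press_weight from where it was at the start of the episode above 0.015 m).
It also fails if it takes over 67 s, if anything falls off the work surface, if the arm or the gripper's body presses on something with over 40 N, if the wrist force passes 120 N, or if a joint passes its speed limit or range.

## Working session

There is one attempt and no reset: what is moved stays moved. The work goes in short steps, Python scripts to look and compute and a tool call to move; the robot and the scene stay as the last step left them, time stands still between calls to the robot, and variables do not carry over. Pictures are saved under pics/ and viewed, and the job is handed in when it is done.

Besides the shell and the picture viewer there is one more tool, called as name(argument=value, ...), one argument or row to a line, values as JSON. servo_tool: Moves the arm, as the interface text tells. Its arguments: {"type":"object","properties":{"motion":{"type":"array","items":{"type":"array","items":{"type":"number"}}},"grip":{"type":"number"}},"required":["motion"]}

```bash
mkdir -p pics; ls
cat > h.py <<'E'
import numpy as np, cv2
from bench import sense, snapshot, camera_info, close_job, search_frame
from scipy.spatial.transform import Rotation as R
def save(n,p): cv2.imwrite('pics/'+n+'.png',cv2.cvtColor(p,cv2.COLOR_RGB2BGR))
def cloud(name,depth,info):
    K=np.array(info['K']);T=np.array(info['world_from_camera'])
    h,w=depth.shape;u,v=np.meshgrid(np.arange(w),np.arange(h))
    x=(u-K[0,2])/K[0,0]*depth;y=(v-K[1,2])/K[1,1]*depth
    P=np.stack([x,-y,-depth,np.ones_like(depth)],-1)
    return (P@T.T)[...,:3]
E
python3 - <<'E'
from h import *
s=sense();print(s)
for n in ['top','scene']:
    i=camera_info(n);print(n,i)
    p,d=snapshot(n);save(n+'0',p);np.save(n+'0.npy',d);np.save(n+'0p.npy',p)
    for q in ['mould','rail']: print(q,search_frame(q,n))
E
```

```text
pics
{'clock': 0.0, 'q': array([ 1.03678906,  0.41189688, -0.01272178,  1.59705143,  0.00559709,
        1.13429683, -0.08222592]), 'qd': array([-0.0001038 , -0.00101489,  0.00127956,  0.00079432,  0.00017831,
        0.00049782,  0.00043296]), 'joint_torque': array([-1.43160669e-04, -5.87940359e+01,  6.41617198e-01, -2.91077739e+01,
       -5.38981974e-02,  1.82097318e-02,  1.42373010e-04]), 'position': array([ 280.45238781, -557.96990011,  221.80788723]), 'tcp_rot': array([-3.05526523e+00, -7.24744635e-01,  7.50039185e-04]), 'contact_force': array([-1.05446779, -0.19917188,  0.20750714]), 'moment': array([ 0.00775787, -0.01190436,  0.01075514]), 'finger_gap': 0.9993347781412574}
top {'K': array([[386.40225982,   0.        , 284.9665429 ],
       [  0.        , 386.40225982, 209.32789608],
       [  0.        ,   0.        ,   1.        ]]), 'world_from_camera': array([[ 8.91156800e-03,  9.96811525e-01, -7.92929187e-02,
         4.46860572e+02],
       [-9.99384464e-01,  6.18772980e-03, -3.45312326e-02,
        -4.33356695e+00],
       [-3.39304875e-02,  7.95518384e-02,  9.96253094e
[... 252 characters left out ...]
3.9], 'p': 0.74}]
scene {'K': array([[515.8267243 ,   0.        , 276.54120337],
       [  0.        , 515.8267243 , 216.13086841],
       [  0.        ,   0.        ,   1.        ]]), 'world_from_camera': array([[ 5.62820759e-01, -6.09665092e-01,  5.58158821e-01,
         1.30304110e+03],
       [ 8.26473646e-01,  4.25849799e-01, -3.68229902e-01,
        -5.01417210e+02],
       [-1.31949047e-02,  6.68550989e-01,  7.43549238e-01,
         1.07459531e+03],
       [ 0.00000000e+00,  0.00000000e+00,  0.00000000e+00,
         1.00000000e+00]])}
mould [{'uv': [241.9, 237.4], 'p': 0.93}, {'uv': [399.9, 174.8], 'p': 0.67}, {'uv': [167.8, 201.8], 'p': 0.61}]
rail [{'uv': [282.2, 272.8], 'p': 0.91}]
```

View pics/top0.png

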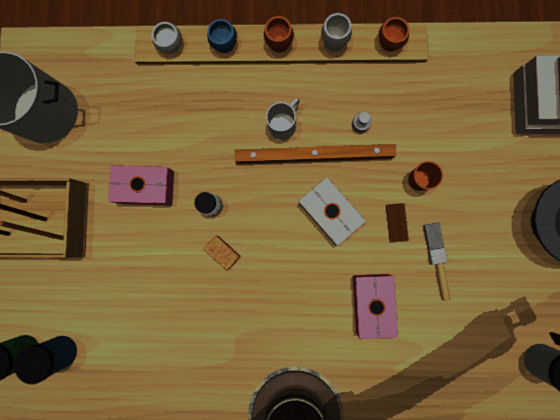

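View pics/scene0.png

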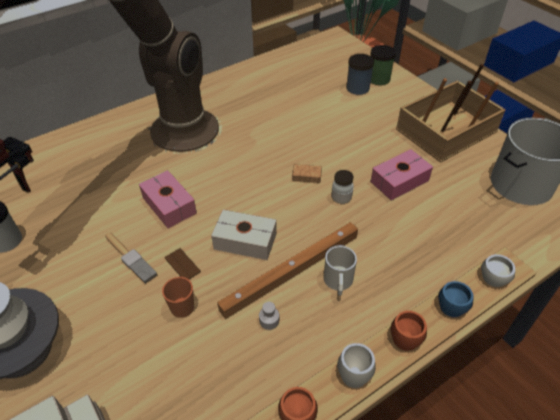

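The top view shows the white mould at about (332,211), with the rail at (315,154) above it, the rib at (397,222), the beaker at (425,177), the jar at (207,204) and the cork block at (221,252). The pink decoys are at (141,185) and (376,307). Next I'll measure poses from depth.

```bash
cat >> h.py <<'E'
def rect_from(P,zlo,zhi,c,rad,col=None):
    m=(P[...,2]>zlo)&(P[...,2]<zhi)&(np.hypot(P[...,0]-c[0],P[...,1]-c[1])<rad)
    if col is not None: m&=col
    n,l=cv2.connectedComponents(m.astype(np.uint8))
    k=max(range(1,n),key=lambda i:(l==i).sum())
    m=l==k
    q=P[m][:,:2].astype(np.float32)
    return cv2.minAreaRect(q),P[m],m
E
python3 - <<'E'
from h import *
for n,uv in [('top',{'mould':(332,205),'rail':(315,152),'rib':(397,222),'beaker':(425,172),'jar':(206,200),'cork':(221,252),'brush':(437,255),'mug':(281,120),'weight':(362,122)}),('scene',{'mould':(241,232),'rail':(290,262),'rib':(182,263)})]:
    d=np.load(n+'0.npy');i=camera_info(n);P=cloud(n,d,i)
    for k,(u,v) in uv.items():
        print(n,k,P[v,u].round(1))
    c=P[uv['mould'][1],uv['mould'][0]]
    r,q,m=rect_from(P,50,68,c,130);print('mould',r,q[:,2].mean(),m.sum());print(cv2.boxPoints(r).round(0).tolist())
    c=P[uv['rail'][1],uv['rail'][0]]
    r,q,m=rect_from(P,32,47,c,260);print('rail',r,q[:,2].mean());print(cv2.boxPoints(r).round(0).tolist())
    c=P[uv['rib'][1],uv['rib'][0]]
    r,q,m=rect_from(P,4.5,14,c,90);print('rib',r);print(cv2.boxPoints(r).round(0).tolist())
E
```

```text
top mould [535.4 -88.5  64. ]
top rail [676.2 -46.8  36.8]
top rib [ 496.7 -263.3    7.7]
top beaker [ 628.9 -337.3   11.3]
top jar [544.  224.2  85.7]
top cork [414.6 195.2  29.5]
top brush [ 412.1 -361.3   18.3]
top mug [771.9  44.2   4.3]
top weight [ 748.1 -164.9   61.9]
mould ((521.2606811523438, -86.99102783203125), (149.848388671875, 95.31698608398438), 41.07307052612305) 59.67611603092336 2250
[[433.0, -100.0], [496.0, -172.0], [609.0, -74.0], [546.0, -2.0]]
rail ((674.7033081054688, -44.247772216796875), (33.53654098510742, 419.6974182128906), 2.129795551300049) 39.35463813932329
[[650.0, 165.0], [666.0, -255.0], [699.0, -253.0], [684.0, 166.0]]
rib ((495.3814697265625, -261.5350646972656), (99.86566925048828, 51.104469299316406), 4.157026290893555)
[[444.0, -240.0], [447.0, -291.0], [547.0, -283.0], [543.0, -232.0]]
scene mould [ 533.8 -104.7   59.2]
scene rail [671.7 -47.3  38. ]
scene rib [ 498.  -264.8    9.2]
mould ((524.06591796875, -90.80335235595703), (150.5083770751953, 100.19654846191406), 41.266536712646484) 58.648563597125815 1683
[[434.0, -103.0], [501.0, -178.0], [614.0, -79.0], [548.0, -4.0]]
rail ((678.1522827148438, -47.30900573730469), (36.80973815917969, 421.6366271972656), 1.957438588142395) 38.56135631057788
[[653.0, 163.0], [667.0, -259.0], [704.0, -257.0], [689.0, 164.0]]
rib ((499.24163818359375, -264.9047546386719), (103.14558410644531, 52.30855178833008), 4.19860315322876)
[[446.0, -243.0], [450.0, -295.0], [553.0, -287.0], [549.0, -235.0]]
```

```bash
cat >> h.py <<'E'
def Rt(yaw): # tool pointing down, tool x at world angle yaw (deg)
    c,s=np.cos(np.radians(yaw)),np.sin(np.radians(yaw))
    return np.array([[c,s,0],[s,-c,0],[0,0,-1.]])
def rows(poses,p0=None,R0=None):
    s=sense()
    if p0 is None: p0=s['position'];R0=R.from_rotvec(s['tcp_rot']).as_matrix()
    for (p,yaw) in poses:
        d=R0.T@(np.array(p,float)-p0)/200; w=R.from_matrix(R0.T@Rt(yaw)).as_rotvec()/np.pi
        print(np.round(np.r_[d,w],3).tolist())
def cur():
    s=sense();M=R.from_rotvec(s['tcp_rot']).as_matrix()
    print('t',round(s['clock'],2),'p',s['position'].round(1),'yaw',np.degrees(np.arctan2(M[1,0],M[0,0])).round(2),'F',s['contact_force'].round(1),'gap',round(s['finger_gap'],3),'q',s['q'].round(2))
E
python3 - <<'E'
from h import *
cur()
rows([((370,-420,215),60)])
E
```

```text
t 0.3 p [ 280.6 -558.3  222.4] yaw 26.68 F [-0.2  0.5  0.3] gap 1.001 q [ 1.04  0.41 -0.01  1.6   0.01  1.13 -0.08]
[0.71, -0.417, 0.037, -0.0, -0.0, -0.185]
```

servo_tool(
  motion=[
    [0.11,-0.06,0,0,0,-0.03],
    [0.25,-0.14,0,0,0,-0.07],
    [0.4,-0.22,0,0,0,-0.11],
    [0.55,-0.31,0,0,0,-0.15],
    [0.7,-0.39,0,0,0,-0.18],
    [0.85,-0.48,0,0,0,-0.22],
    [1.0,-0.56,0,0,0,-0.26],
    [1.0,-0.7,0,0,0,-0.28],
  ],
  grip=0,
)

```text
clock: 0.97
position: [401.9, -340.1, 222.8]
tcp_rot: [2.443, 1.972, 0.005]
contact_force: [-0.2, 0.8, 1.4]
finger_gap: 1.003
```

Run:
```python
from h import *
cur()
rows([((453,-31,120),131)])
```

```text
t 0.97 p [ 401.9 -340.1  222.8] yaw 77.83 F [-0.2  0.8  1.4] gap 1.003 q [ 0.85  0.26 -0.29  1.82  0.08  1.07  0.32]
[1.564, -0.078, 0.516, 0.001, 0.0, -0.295]
```

servo_tool(
  motion=[
    [0.12,0,0,0,0,-0.03],
    [0.25,-0.01,0,0,0,-0.07],
    [0.4,-0.02,0,0,0,-0.11],
    [0.55,-0.03,0,0,0,-0.15],
    [0.7,-0.04,0,0,0,-0.19],
    [0.85,-0.05,0,0,0,-0.23],
    [1.0,-0.06,0,0,0,-0.26],
    [1.0,-0.06,0,0,0,-0.295],
  ],
)

```text
clock: 1.63
position: [430.5, -140.1, 223.2]
tcp_rot: [1.306, 2.856, 0.003]
contact_force: [0.7, -0.1, 0.1]
finger_gap: 1.001
```

Run:
```python
from h import *
cur()
rows([((453,-31,120),131)])
```

```text
t 1.63 p [ 430.5 -140.1  223.2] yaw 130.84 F [ 0.7 -0.1  0.1] gap 1.001 q [ 0.71  0.16 -0.55  1.96  0.09  1.04  0.83]
[0.339, 0.441, 0.517, 0.001, -0.0, -0.001]
```

servo_tool(
  motion=[
    [0.06,0.08,0.05,0,0,0],
    [0.13,0.17,0.15,0,0,0],
    [0.2,0.26,0.25,0,0,0],
    [0.27,0.35,0.37,0,0,0],
    [0.34,0.44,0.52,0,0,0],
    [0.34,0.44,0.7,0,0,0],
    [0.34,0.44,0.85,0,0,0],
    [0.34,0.44,0.92,0,0,0],
  ],
)

```text
clock: 2.3
position: [451.0, -36.5, 35.5]
tcp_rot: [-1.319, -2.847, 0.001]
contact_force: [-0.0, 0.1, 0.7]
finger_gap: 1.004
```

Run:
```python
from h import *
cur()
p,d=snapshot('top');save('top1',p);np.save('top1.npy',d)
P=cloud('top',d,camera_info('top'));r,q,m=rect_from(P,52,66,(522,-89),130);print(r,m.sum())
p,d=snapshot('scene');save('scene1',p)
P=cloud('scene',d,camera_info('scene'));r,q,m=rect_from(P,52,66,(522,-89),130);print(r,m.sum())
p,d=snapshot('wrist');save('wrist1',p);print(camera_info('wrist'))
```

```text
t 2.3 p [451.  -36.5  35.5] yaw 130.27 F [-0.   0.1  0.7] gap 1.004 q [ 0.4   0.45 -0.52  2.15  0.37  0.63  0.33]
((521.5870971679688, -87.33063507080078), (150.20957946777344, 93.55609893798828), 41.251529693603516) 1203
((524.7297973632812, -91.609619140625), (150.85426330566406, 100.55078887939453), 42.16878890991211) 1664
{'K': array([[325.1922621 ,   0.        , 282.62107715],
       [  0.        , 325.1922621 , 216.43340858],
       [  0.        ,   0.        ,   1.        ]]), 'tool_from_camera': array([[ 7.88177726e-06,  9.61574921e-01,  2.74542658e-01,
         7.56140016e+01],
       [ 9.99999898e-01, -1.31301060e-04,  4.31168077e-04,
         2.07993523e-01],
       [ 4.50648152e-04,  2.74542627e-01, -9.61574824e-01,
        -1.61186030e+02],
       [ 0.00000000e+00,  0.00000000e+00,  0.00000000e+00,
         1.00000000e+00]])}
```

View pics/top1.png

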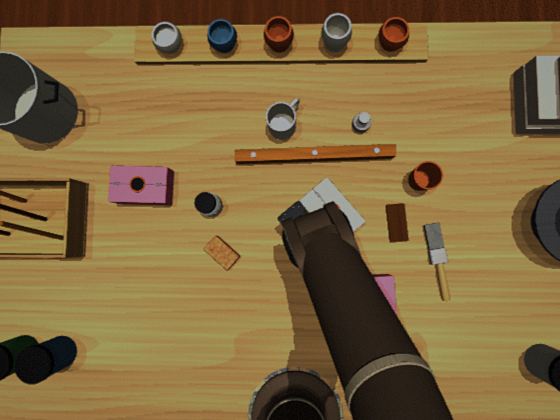

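View pics/scene1.png

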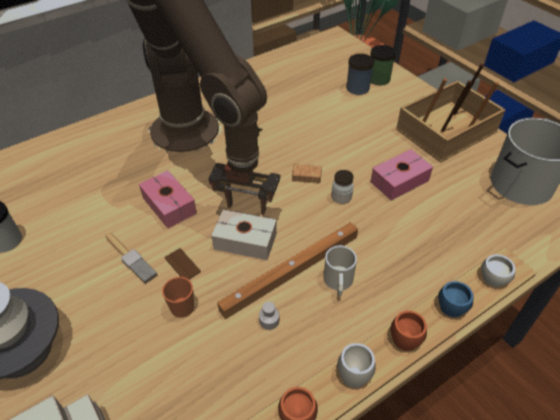

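```bash
cat >> h.py <<'E'
def arc(C,p,yaw,degs,z):
    out=[]
    for a in degs:
        c,s=np.cos(np.radians(a)),np.sin(np.radians(a))
        v=np.array(p[:2])-C; out.append(((C[0]+c*v[0]-s*v[1],C[1]+s*v[0]+c*v[1],z),yaw+a))
    return out
E
python3 - <<'E'
from h import *
# mould frame: centre, u (long), n outward back
c=np.array([522,-88.]);th=np.radians(41.4);u=np.array([np.cos(th),np.sin(th)]);n=np.array([-u[1],u[0]])
s=sense()['position'];r=s[:2]-c;print('s,n',r@u,r@n)
for off in (75,62,55): print(off);rows([(tuple(c-15*u+n*off)+(18,),131.4)])
E
```

```text
s,n -18.54612919614885 84.5451267703315
75
[-0.048, 0.019, 0.1, -0.0, -0.001, -0.007]
62
[-0.113, 0.02, 0.1, -0.0, -0.001, -0.007]
55
[-0.148, 0.021, 0.1, -0.0, -0.001, -0.007]
```

The fingers are behind the mould's rear long side, at about (245,200) in the scene view, and clear of everything. Next I'll lower and make contact.

servo_tool(
  motion=[
    [0,0,0.05,0,0,-0.006],
    [-0.02,0.01,0.09,0,0,-0.006],
    [-0.05,0.02,0.09,0,0,-0.006],
    [-0.08,0.02,0.09,0,0,-0.006],
    [-0.1,0.02,0.09,0,0,-0.006],
    [-0.115,0.02,0.09,0,0,-0.006],
    [-0.13,0.02,0.09,0,0,-0.006],
    [-0.14,0.02,0.09,0,0,-0.006],
  ],
)

```text
clock: 3.12
position: [472.8, -54.7, 20.9]
tcp_rot: [-1.295, -2.86, -0.0]
contact_force: [-9.1, 9.3, 11.0]
finger_gap: 1.001
```

```bash
cat >> h.py <<'E'
def mould(tag=None):
    out=[]
    for n in ['scene','top']:
        p,d=snapshot(n)
        if tag: save(tag+n,p)
        P=cloud(n,d,camera_info(n))
        hsv=cv2.cvtColor(p,cv2.COLOR_RGB2HSV)
        col=(hsv[...,1]<80)&(hsv[...,2]>70)
        r,q,m=rect_from(P,54,65,(545,-95),130)
        (cx,cy),(w,h),a=r
        if w<h: a+=90
        print(n,'c',round(cx,1),round(cy,1),'dim',round(w,1),round(h,1),'long ang',round(a,2),m.sum())
E
python3 - <<'E'
from h import *
cur();mould()
E
```

```text
t 3.12 p [472.8 -54.7  20.9] yaw 131.28 F [-9.1  9.3 11. ] gap 1.001 q [ 0.41  0.51 -0.5   2.1   0.4   0.63  0.36]
scene c 518.1 -83.6 dim 150.6 119.4 long ang 40.9 1627
top c 569.4 -64.3 dim 48.3 66.7 long ang 130.38 420
```

Run:
```python
from h import *
th=np.radians(41.4);u=np.array([np.cos(th),np.sin(th)]);n=np.array([-u[1],u[0]])
s=sense()['position'];c=s[:2]+15*u-57.5*n;print(c)
C=c+48*u;z=s[2]+1
rows(arc(C,s,131.4,[1.6*k for k in range(1,9)],z))
```

```text
[522.09553052 -87.94282094]
[-0.009, -0.008, -0.005, -0.0, -0.001, -0.009]
[-0.018, -0.016, -0.005, -0.0, -0.001, -0.018]
[-0.027, -0.023, -0.005, -0.0, -0.001, -0.027]
[-0.037, -0.03, -0.005, -0.0, -0.001, -0.036]
[-0.047, -0.037, -0.005, -0.0, -0.001, -0.045]
[-0.057, -0.043, -0.005, -0.0, -0.001, -0.054]
[-0.067, -0.05, -0.005, -0.0, -0.001, -0.063]
[-0.077, -0.056, -0.005, -0.0, -0.001, -0.072]
```

servo_tool(
  motion=[
    [-0.009,-0.008,-0.005,0,0,-0.009],
    [-0.018,-0.016,-0.005,0,0,-0.018],
    [-0.027,-0.023,-0.005,0,0,-0.027],
    [-0.037,-0.03,-0.005,0,0,-0.036],
    [-0.047,-0.037,-0.005,0,0,-0.045],
    [-0.057,-0.043,-0.005,0,0,-0.054],
    [-0.067,-0.05,-0.005,0,0,-0.063],
    [-0.077,-0.056,-0.005,0,0,-0.072],
  ],
)

```text
clock: 3.88
position: [474.1, -74.4, 21.7]
tcp_rot: [-0.962, -2.988, 0.001]
contact_force: [-5.8, 3.6, 4.5]
finger_gap: 0.996
```

```bash
sed -i "s/P,54,65,(545,-95),130)/P,54,65,(545,-95),130,col)/" h.py
python3 - <<'E'
from h import *
cur();mould('a')
E
```

```text
t 3.88 p [474.1 -74.4  21.7] yaw 144.3 F [-5.8  3.6  4.5] gap 0.996 q [ 0.5   0.52 -0.55  2.09  0.45  0.65  0.59]
scene c 532.3 -99.2 dim 149.9 101.7 long ang 54.2 1498
top c 563.1 -73.4 dim 72.5 65.4 long ang 53.43 564
```

View pics/ascene.png

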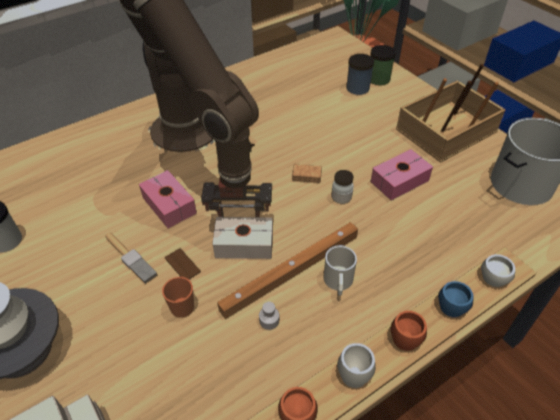

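```bash
cat > arcs.py <<'E'
from h import *
import sys
inc=float(sys.argv[1]);d=float(sys.argv[2])
s=sense();M=R.from_rotvec(s['tcp_rot']).as_matrix();yaw=np.degrees(np.arctan2(M[1,0],M[0,0]));th=np.radians(yaw-90);u=np.array([np.cos(th),np.sin(th)]);n=np.array([-u[1],u[0]])
s=s['position'];c=s[:2]+15*u-57.5*n;print(c)
rows(arc(c+d*u,s,yaw,[inc*k for k in range(1,9)],s[2]+1))
E
python3 arcs.py 1.6 48
```

```text
[529.52324496 -96.04003291]
[-0.009, -0.008, -0.005, -0.0, -0.001, -0.009]
[-0.018, -0.016, -0.005, -0.0, -0.001, -0.018]
[-0.027, -0.023, -0.005, -0.0, -0.001, -0.027]
[-0.037, -0.03, -0.005, -0.0, -0.001, -0.036]
[-0.047, -0.037, -0.005, -0.0, -0.001, -0.044]
[-0.057, -0.044, -0.005, -0.0, -0.001, -0.053]
[-0.067, -0.05, -0.005, -0.0, -0.001, -0.062]
[-0.077, -0.056, -0.005, -0.0, -0.001, -0.071]
```

Both fingers stay flush on the face and the mould turned with the tool: its long axis is now at 54°, and the rail is at 92°. The same arc again.

servo_tool(
  motion=[
    [-0.009,-0.008,0,0,0,-0.009],
    [-0.018,-0.016,0,0,0,-0.018],
    [-0.027,-0.023,0,0,0,-0.027],
    [-0.037,-0.03,0,0,0,-0.036],
    [-0.047,-0.037,0,0,0,-0.045],
    [-0.057,-0.043,0,0,0,-0.054],
    [-0.067,-0.05,0,0,0,-0.063],
    [-0.077,-0.056,0,0,0,-0.071],
  ],
)

```text
clock: 4.65
position: [479.3, -92.7, 21.6]
tcp_rot: [-0.624, -3.075, 0.001]
contact_force: [-8.2, 3.9, 7.6]
finger_gap: 0.999
```

Run:
```python
from h import *
cur();mould('b')
```

```text
t 4.65 p [479.3 -92.7  21.6] yaw 157.06 F [-8.2  3.9  7.6] gap 0.999 q [ 0.57  0.55 -0.6   2.07  0.49  0.68  0.81]
scene c 540.3 -103.8 dim 149.8 102.5 long ang 67.74 1518
top c 561.7 -84.4 dim 99.6 63.6 long ang 67.24 641
```

servo_tool(
  motion=[
    [-0.009,-0.008,0,0,0,-0.009],
    [-0.018,-0.016,0,0,0,-0.018],
    [-0.027,-0.023,0,0,0,-0.027],
    [-0.037,-0.03,0,0,0,-0.036],
    [-0.047,-0.037,0,0,0,-0.045],
    [-0.057,-0.043,0,0,0,-0.054],
    [-0.067,-0.05,0,0,0,-0.063],
    [-0.077,-0.056,0,0,0,-0.071],
  ],
)

```text
clock: 5.42
position: [488.9, -109.6, 21.5]
tcp_rot: [-0.279, -3.124, 0.002]
contact_force: [-8.8, 1.9, 6.7]
finger_gap: 1.0
```

```bash
python3 - <<'E'
from h import *
cur();mould('c')
E
python3 arcs.py 1.6 48
```

```text
t 5.42 p [ 488.9 -109.6   21.5] yaw 169.81 F [-8.8  1.9  6.7] gap 1.0 q [ 0.63  0.58 -0.65  2.03  0.54  0.71  1.03]
scene c 550.8 -107.5 dim 151.1 99.7 long ang 79.44 1542
top c 564.3 -97.4 dim 129.5 66.4 long ang 80.04 745
[ 548.3357123  -105.24312929]
[-0.009, -0.008, -0.005, -0.0, -0.001, -0.009]
[-0.018, -0.016, -0.005, -0.0, -0.001, -0.018]
[-0.027, -0.023, -0.005, -0.0, -0.001, -0.027]
[-0.037, -0.03, -0.005, -0.0, -0.001, -0.036]
[-0.047, -0.037, -0.005, -0.0, -0.001, -0.044]
[-0.057, -0.044, -0.005, -0.0, -0.001, -0.053]
[-0.067, -0.05, -0.005, -0.0, -0.001, -0.062]
[-0.077, -0.056, -0.005, -0.0, -0.001, -0.071]
```

View pics/cscene.png

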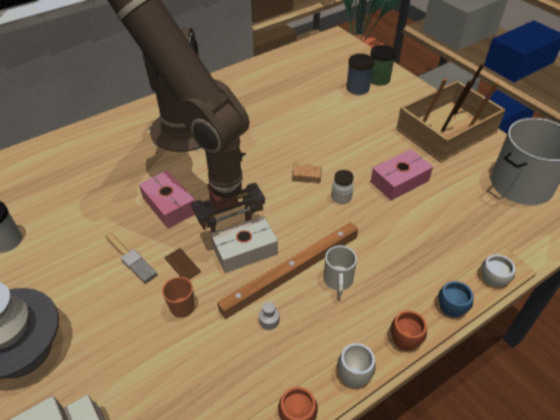

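The mould is at about 80°, with its front side now almost parallel to the rail. One more arc of about 12.2° remains.

servo_tool(
  motion=[
    [-0.009,-0.007,0,0,0,-0.0085],
    [-0.017,-0.015,0,0,0,-0.017],
    [-0.026,-0.022,0,0,0,-0.0255],
    [-0.035,-0.029,0,0,0,-0.034],
    [-0.045,-0.035,0,0,0,-0.0425],
    [-0.054,-0.041,0,0,0,-0.051],
    [-0.063,-0.047,0,0,0,-0.0595],
    [-0.073,-0.053,0,0,0,-0.068],
  ],
)

```text
clock: 6.18
position: [501.7, -123.3, 21.5]
tcp_rot: [0.055, -3.137, 0.002]
contact_force: [-6.7, 0.0, 5.1]
finger_gap: 1.0
```

Run:
```python
from h import *
cur();mould('d');mould()
p,d=snapshot('top');P=cloud('top',d,camera_info('top'));print(rect_from(P,32,47,(674,-44),225)[0])
p,d=snapshot('scene');P=cloud('scene',d,camera_info('scene'));hsv=cv2.cvtColor(p,cv2.COLOR_RGB2HSV);print(rect_from(P,32,47,(676,-46),225,hsv[...,1]>100)[0])
```

```text
t 6.18 p [ 501.7 -123.3   21.5] yaw -177.98 F [-6.7  0.   5.1] gap 1.0 q [ 0.68  0.61 -0.7   1.99  0.58  0.75  1.24]
scene c 561.0 -109.5 dim 100.1 151.7 long ang 91.03 1562
top c 565.3 -105.1 dim 86.8 151.1 long ang 95.17 919
scene c 562.7 -109.4 dim 100.1 150.6 long ang 92.75 1559
top c 571.9 -104.8 dim 75.9 152.8 long ang 96.55 922
((674.4559326171875, -44.26741027832031), (33.5044059753418, 419.4171142578125), 2.1991186141967773)
((678.3728637695312, -47.55332946777344), (36.20005416870117, 420.9563903808594), 2.1927907466888428)
```

View pics/dtop.png

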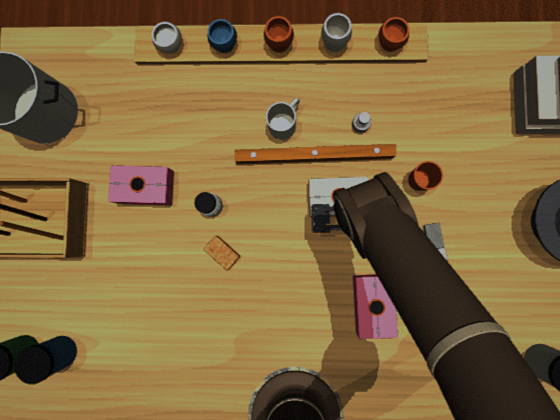

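The mould is square to within about 0.2° of the rail, with a gap of about 54 mm. I'll push straight 46 mm, then creep.

servo_tool(
  motion=[
    [-0.02,0,0,0,0,-0.0005],
    [-0.05,0,0,0,0,-0.001],
    [-0.08,0,0,0,0,-0.001],
    [-0.11,0,0,0,0,-0.001],
    [-0.14,0,0,0,0,-0.001],
    [-0.17,0,0,0,0,-0.001],
    [-0.2,0,0,0,0,-0.001],
    [-0.22,0,0,0,0,-0.001],
  ],
)

```text
clock: 7.15
position: [545.5, -121.4, 21.2]
tcp_rot: [0.06, -3.136, 0.001]
contact_force: [-7.3, -1.0, 2.7]
finger_gap: 0.998
```

Run:
```python
from h import *
cur();mould('e');mould()
```

```text
t 7.15 p [ 545.5 -121.4   21.2] yaw -177.81 F [-7.3 -1.   2.7] gap 0.998 q [ 0.64  0.66 -0.69  1.89  0.58  0.8   1.24]
scene c 605.2 -107.0 dim 99.5 150.5 long ang 92.14 1624
top c 604.3 -81.0 dim 92.0 105.9 long ang 92.41 623
scene c 606.3 -107.2 dim 98.6 151.5 long ang 91.84 1637
top c 604.0 -82.4 dim 92.6 107.7 long ang 92.13 630
```

View pics/escene.png

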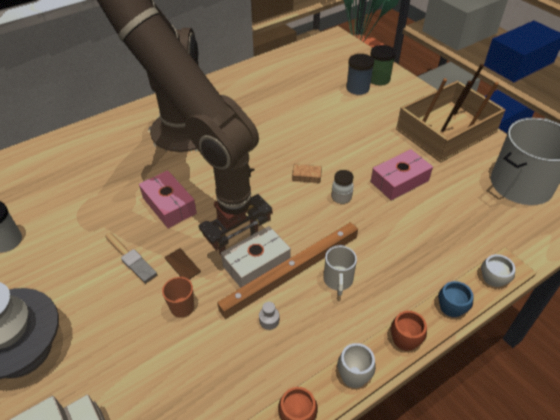

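View pics/etop.png

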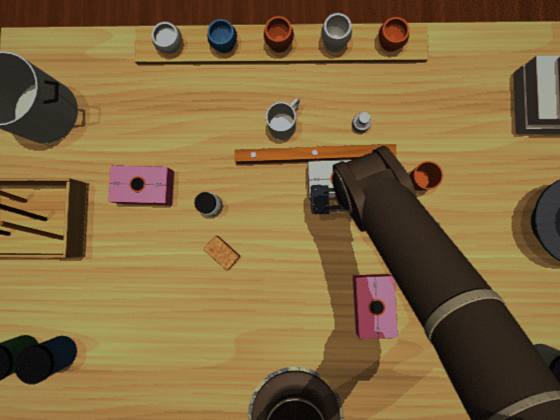

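Square, with about 10 mm left. Now the creep.

servo_tool(
  motion=[
    [-0.005,0,0,0,0,0],
    [-0.01,0,0,0,0,0],
    [-0.015,0,0,0,0,0],
    [-0.02,0,0,0,0,0],
    [-0.025,0,0,0,0,0],
    [-0.03,0,0,0,0,0],
    [-0.035,0,0,0,0,0],
    [-0.04,0,0,0,0,0],
  ],
)

```text
clock: 8.02
position: [556.0, -120.4, 21.5]
tcp_rot: [0.061, -3.141, -0.0]
contact_force: [-3.0, -0.1, -3.5]
finger_gap: 1.0
```

servo_tool(
  motion=[
    [-0.003,0,0,0,0,0],
    [-0.005,0,0,0,0,0],
    [-0.0075,0,0,0,0,0],
    [-0.01,0,0,0,0,0],
    [-0.0125,0,0,0,0,0],
    [-0.015,0,0,0,0,0],
    [-0.015,0,0,0,0,0],
    [-0.015,0,0,0,0,0],
  ],
)

```text
clock: 8.68
position: [556.3, -120.4, 21.5]
tcp_rot: [0.06, -3.136, 0.001]
contact_force: [-14.3, -1.2, 6.4]
finger_gap: 0.998
```

servo_tool(
  motion=[
    [-0.004,0,0,0,0,0],
    [-0.008,0,0,0,0,0],
    [-0.012,0,0,0,0,0],
    [-0.016,0,0,0,0,0],
    [-0.02,0,0,0,0,0],
    [-0.02,0,0,0,0,0],
    [-0.02,0,0,0,0,0],
    [-0.02,0,0,0,0,0],
  ],
)

```text
clock: 9.35
position: [556.1, -120.4, 21.4]
tcp_rot: [0.06, -3.128, 0.003]
contact_force: [-29.0, 0.4, 20.8]
finger_gap: 1.006
```

Run:
```python
from h import *
cur();mould('f');mould()
```

```text
t 9.35 p [ 556.1 -120.4   21.4] yaw -177.8 F [-29.    0.4  20.8] gap 1.006 q [ 0.63  0.68 -0.69  1.86  0.58  0.83  1.24]
scene c 616.9 -105.7 dim 99.0 151.8 long ang 92.53 1611
top c 624.8 -58.4 dim 67.5 60.5 long ang 0.39 542
scene c 616.2 -106.1 dim 99.4 150.6 long ang 93.22 1613
top c 624.8 -58.5 dim 67.3 60.6 long ang 0.4 546
```

View pics/fscene.png

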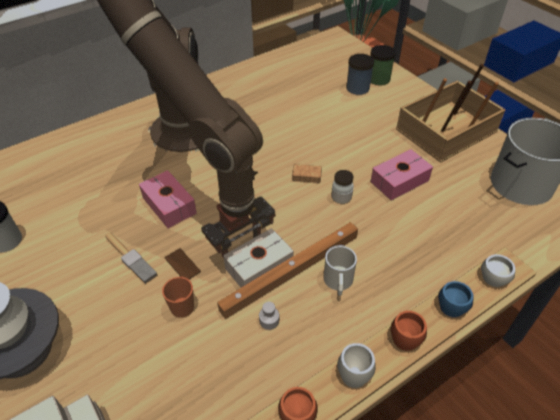

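The tool took 29 N without moving, so the mould is hard against the rail. Now I'll back straight off and check.

servo_tool(
  motion=[
    [0.01,0,0,0,0,0],
    [0.02,0,0,0,0,0],
    [0.035,0,0,0,0,0],
    [0.06,0,0,0,0,0],
    [0.1,0,0,0,0,0],
    [0.18,0,0,0,0,0],
    [0.28,0,0,0,0,0],
    [0.38,0,0,0,0,0],
  ],
)

```text
clock: 10.22
position: [487.1, -122.9, 22.1]
tcp_rot: [-0.061, 3.139, 0.0]
contact_force: [-0.2, 0.0, 0.3]
finger_gap: 0.998
```

servo_tool(
  motion=[
    [0.05,0,-0.1,0,0,0],
    [0.15,0,-0.25,0,0,0],
    [0.28,0,-0.4,0,0,0],
    [0.4,0,-0.5,0,0,0],
    [0.5,0,-0.6,0,0,0],
    [0.55,0,-0.7,0,0,0],
    [0.6,0,-0.75,0,0,0],
    [0.6,0,-0.75,0,0,0],
  ],
)

```text
clock: 10.88
position: [366.9, -128.6, 173.5]
tcp_rot: [-0.059, 3.138, -0.007]
contact_force: [0.2, 0.8, 0.4]
finger_gap: 0.996
```

Run:
```python
from h import *
cur();mould('g')
p,d=snapshot('top');P=cloud('top',d,camera_info('top'))
for z0,z1,c,rad in [(50,68,(613,-105),100),(32,47,(674,-44),230)]:
    r,q,m=rect_from(P,z0,z1,c,rad);print(r,cv2.boxPoints(r).round(1).tolist())
```

```text
t 10.88 p [ 366.9 -128.6  173.5] yaw -177.85 F [0.2 0.8 0.4] gap 0.996 q [ 1.12  0.16 -0.97  2.14  0.17  0.91  1.66]
scene c 616.2 -106.0 dim 98.3 151.3 long ang 92.43 1590
top c 612.7 -102.2 dim 94.0 149.4 long ang 91.95 1924
((613.1563720703125, -101.95821380615234), (95.48946380615234, 150.5240936279297), 2.4996159076690674) [[562.2000122070312, -28.899999618530273], [568.7000122070312, -179.1999969482422], [664.0999755859375, -175.10000610351562], [657.5999755859375, -24.700000762939453]]
((674.4025268554688, -44.347900390625), (33.22168731689453, 419.5216979980469), 2.162109375) [[649.9000244140625, 164.60000610351562], [665.7000122070312, -254.60000610351562], [698.9000244140625, -253.3000030517578], [683.0999755859375, 165.89999389648438]]
```

View pics/gtop.png

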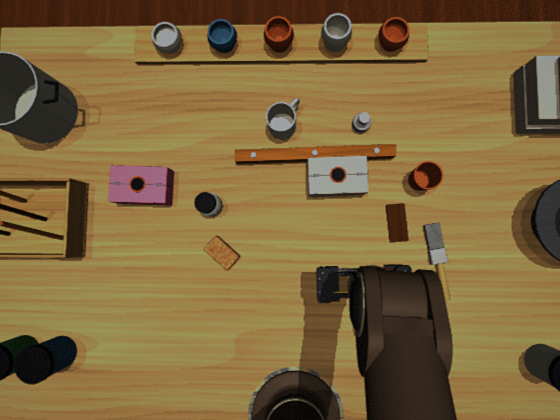

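Run:
```python
from h import *
a=cv2.imread('pics/top0.png');b=cv2.imread('pics/gtop.png')
for k,(u,v) in {'rib':(397,222),'beaker':(425,177),'jar':(207,204),'cork':(221,252),'brush':(435,240),'mug':(281,120),'weight':(362,122)}.items():
    t=a[v-16:v+16,u-16:u+16];r=cv2.matchTemplate(b[v-26:v+26,u-26:u+26],t,cv2.TM_CCOEFF_NORMED);print(k,np.array(cv2.minMaxLoc(r)[3])-10,r.max().round(2))
print(close_job())
```

```text
rib [0 0] 1.0
beaker [0 0] 1.0
jar [0 0] 1.0
cork [0 0] 0.99
brush [0 0] 1.0
mug [0 0] 1.0
weight [0 0] 1.0
the job is handed in; nothing more can be done
None
```

The mould now lies with a long side flush against the rail, and I handed the job in at about 11 s of the 67 s allowed. I pushed on its rear long side with both open fingertips, off-centre towards one corner. Four short arcs turned it about 51° until it was square. I then pushed it straight forward, creeping the last few millimetres until the force reached 29 N with no further movement, and backed the arm off.

Final checks:
- **Position from the top camera:** the mould's x is about -47 mm in the rail frame (flush is -47.5 mm). Its y is about -57 mm, well inside the rail's ends.
- **Squareness:** the fits put the mould 0.2 to 0.4° off the rail.
- **Flat on the bench:** I saw no tilt or lift, but I did not measure either separately.
- **Bystanders:** none of the seven shows any shift, to the pixel, in the before-and-after top pictures.

The two cameras disagreed by a steady 3 to 4 mm in absolute position, in the same direction for the mould and the rail. I relied on the position relative to the rail and on feeling the contact. With the arm in the way, the top camera's fits were unusable during the pushes, so there I used the scene camera and the fingers lying flat on the face.

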